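# Shelter the open culture dish with its lid

## Robot

A 7-joint arm with a two-finger parallel gripper is mounted at the origin on the work surface. World frame = base frame: x ahead of the robot, y to its left, z up, the work surface at z = 0. Lengths are in m, angles in rad, forces in N, time in s.
With the tool pointing down it reaches from about 0.35 to 0.9 m from the base axis. Payload 8.1 kg.
Tool frame: the origin (TCP) lies midway between the tips of the shut fingers; the grasp point (between the pads) lies 19 mm behind it; z points along the fingers, y is the direction in which the jaws open and shut (so a half turn about z gives the same grasp; the last joint's range is limited). The gripper opens to 85 mm and grips with 20 to 120 N. Pads are 22 mm wide; open, the fingers measure 114 mm over their backs; the gripper's body (76 mm by 85 mm) begins 54 mm behind the grasp point. The pads swing forward as they close: fully open they stand 13 mm farther back than shut.
Start: joints at [1.159, 0.434, 0.025, 1.573, -0.012, 1.134, -0.075], TCP at [0.19, -0.595, 0.231] pointing down, gripper open.
Joint ranges: [-2.62, 2.62], [-0.44, 2.09], [-1.27, 1.32], [0.08, 2.57], [-1.32, 4.46], [0.12, 2], [-2.74, 2.74]. Speed limits (rad/s): [2.22, 2.22, 3.01, 3.01, 3.14, 3.14, 3.14].

## Interface

Orientations are given as [roll, pitch, yaw] about the fixed x, y, z axes, in that order (R = Rz(yaw) Ry(pitch) Rx(roll)).
In Python, from workcell import ctrl gives the robot as it stands. The module is installed in compiled form; this text tells all that it offers.
- The arm moves only by the tool drive_tool, never from a script. Its argument "plan" is a list that holds one entry, the list of rows, each a list of 7 numbers: the shift along the tool's x, y, z in cm, then the turn, a rotation vector about the tool's x, y, z in rad, then the finger opening in cm, from 0 to 8.54. In form: [[[tx, ty, tz, rx, ry, rz, hand], ...]]. A call has 1 to 5 rows; each row is the pose to reach, as a shift and turn from the pose commanded when the call began, along the tool's axes at that moment; what a row does not reach only later rows make up. A row lasts 1/8 s, in which the tool goes at most 62.5 mm and 10.7 degrees, less where a joint would pass 70% of its speed; a pose out of reach is approached as far as the arm can. A call with a gripper value outside its range is refused whole. The fingers move at their own pace and stop on an object; "newtons" is the grip in N (left out, the last holds). Time passes only in rows, so rows that repeat a pose let the fingers close. It gives the time, the measured TCP pose, the force and the opening at its end, in the units of the state.
- ctrl.observe(): the state, without advancing time (a new reading comes with each control period).
- ctrl.grab_frame(name): name is "scene" or "top"; returns the picture (480x640x3 uint8, blue, green, red); there is no depth.
- ctrl.camera_params(name): a dict with "fx", "fy", "cx", "cy" (pixels), "D" ([k1, k2, p1, p2, k3] as OpenCV has them; the pictures are not rectified), "world_to_cam" (4x4, takes a point from world to camera coordinates). Camera axes: x right, y up, looking along -z (the intrinsics and any distortion apply to the point x, -y, -z); pixel columns grow to the right and rows downward; lengths in m; the calibration is good to about 2 mm. A picture is of the moment at which its call begins. camera_params takes no time and is no camera call.
- ctrl.sign_off(): hands the job in, once; it reports no verdict.
The state is a dict: "time": time; "joint_positions": joint angles; "dq": joint speeds; "tau": joint torques, N m; "position": TCP position; "orientation": TCP orientation; "contact_force": force on the tool from outside, world axes, zero at the start; "torque": the same for the moment, N m; "grip_width": opening from 0.0 (shut) to 1.0 (fully open).
Only numpy, scipy, OpenCV 4.12 (cv2) and the standard library are available. Lean on these libraries where they do the work, as an engineer would, in place of code of your own. Each camera call takes 0.05 s, during which the arm holds its last target.

## Task

Get the last culture dish ready for filling: set the open dish from the oblong metal tray down squarely on top of the pile of closed dishes on the square stand and let go of it, then pick up its lid, carry it across above the tube rack, and hold it level and centred about a centimetre above the rim of that open dish, as a shelter from dust, never letting the lid touch the dish. Finish still holding the lid there; do not put it down or let go. Do not drop the dish or lid, keep the pile straight and where it stands, and do not disturb the tube rack, the bottle or the cartons.

Things in the scene. Friction and masses are not known exactly. Their poses are not given: they have to be found in the camera images.
- dish_mid (a point): centre (half-way up) of the open culture dish: white plastic, round, open upward, 50 mm across, 20 mm tall, wall 2.5 mm, bottom 3 mm thick, 30 g nominal. It starts upright on the oblong metal tray, where it is the one with its hollow side up. z is up out of its mouth
- dish: the same open dish; origin at the centre of its underside, z up
- lid_mid (a point): centre (half-way up) of the dish's lid: white plastic, a round shallow cap 56 mm across, 14 mm tall, open below, top 3 mm and skirt 2 mm thick, 25 g nominal. It starts on the oblong metal tray with its flat closed side up. z is up out of its flat top
- lid: the same lid; origin at the centre of its lower rim plane, z up
- pile_top (a point): centre of the flat top face of the upper closed dish of the pile; the open dish belongs here. z is up
- pile_high: upper closed dish of the pile (white, 22 mm tall, 50 mm across below and 56 mm across at its lidded upper 13 mm), loose; origin at the centre of its underside
- pile_low: lower closed dish of the pile, the same shape, loose, standing on the square stand; origin at the centre of its underside
- stand: fixed square dark steel stand 150 x 150 mm, top face 20 mm above the table; origin at the centre of its underside. Its side of the tube rack (left or right) varies and is always opposite to the tray's
- tray: fixed shallow oblong dark steel tray 240 mm (its x) by 130 mm (its y), floor 5 mm and rim 8 mm above the table; origin at the centre of its underside. The open dish and the lid stand on its floor, one near either end, in varying order, at least 95 mm between centres
- rack: loose grey tube rack full of capped glass tubes, 240 mm long (its x, roughly away from the robot), 50 mm wide (its y), 105 mm tall to the caps, between tray and stand; origin at the centre of its underside. To be left alone; the lid passes above it
- flask: amber bottle with a white cap, 60 mm across, 130 mm tall, a bystander; origin at the centre of its underside
- carton: flat pale carton 60 x 110 x 40 mm, a bystander; origin at the centre of its underside
- glovebox: larger pale carton 80 x 120 x 50 mm, a bystander; origin at the centre of its underside
Things that resemble listed ones, but are neither listed nor needed, are in the scene too. What is shaped like the dish but blue is not meant.

How it is judged:
By the outcome, as a careful person would: the job done as asked, in the order asked, and still so for the second after the job is handed in, while the arm keeps its last pose, push and grip.
It also fails if it takes over 64 s, if anything falls off the work surface, if the arm or the gripper's body presses on something with over 40 N, if the wrist force passes 120 N, or if a joint passes its speed limit or range.

## Working session

There is one attempt and no reset: what is moved stays moved. The work goes in short steps, Python scripts to look and compute and a tool call to move; the robot and the scene stay as the last step left them, time stands still between calls to the robot, and variables do not carry over. Pictures are saved under pics/ and viewed, and the job is handed in when it is done.

Besides the shell and the picture viewer there is one more tool, called after ">>>" by a JSON object that holds its "api" and its "payload". drive_tool: Moves the arm, as the interface text tells. Its arguments: {"type":"object","properties":{"plan":{"type":"array"},"newtons":{"type":"number"}},"required":["plan"]}

```bash
mkdir -p pics; ls; python3 - <<'E'
from workcell import ctrl
import cv2,numpy as np
print(ctrl.observe())
for n in ["scene","top"]:
    cv2.imwrite(f"pics/{n}0.png",ctrl.grab_frame(n)); p=ctrl.camera_params(n); print(n,p)
E
```

```text
pics
{'time': 0.0, 'joint_positions': array([ 1.15942773,  0.43523927,  0.02498434,  1.5741252 , -0.01158957,
        1.1339628 , -0.07507744]), 'dq': array([ 0.00023429,  0.00022628, -0.00118613, -0.00092975,  0.0003846 ,
       -0.00115667,  0.00072459]), 'tau': array([ 5.13586110e-04, -6.70473647e+01,  1.02562442e+00, -3.16210949e+01,
        1.56618515e-02,  1.22575904e-02, -7.38135526e-06]), 'position': array([ 0.18970998, -0.59497916,  0.2305051 ]), 'orientation': array([-3.14001083e+00,  1.58866610e-04,  3.08715281e-01]), 'contact_force': array([ 0.52578108, -0.04116273, -0.32227714]), 'torque': array([-0.00313176,  0.01716634,  0.01796091]), 'grip_width': 0.9958812514427443}
scene {'fx': 549.5886763312458, 'fy': 549.5886763312458, 'cx': 315.93923041662924, 'cy': 233.15523270503604, 'D': array([-0.1754213,  0.       ,  0.       ,  0.       ,  0.       ]), 'world_to_cam': array([[ 0.79604423,  0.60481789, -0.02255879, -0.48019825],
       [-0.351243  ,  0.49200774,  0.7965907 ,  0.1015355 ],
       [ 0.49289141, -0.62619781,  0.60409797, -1.3880381 ],
       [ 0.        ,  0.        ,  0.        ,  1.        ]])}
top {'fx': 572.5686974224586, 'fy': 572.5686974224586, 'cx': 313.2401013584456, 'cy': 245.0655545726507, 'D': array([-0.04337819,  0.        ,  0.        ,  0.        ,  0.        ]), 'world_to_cam': array([[ 0.00886012, -0.99989607,  0.01137347,  0.06293685],
       [ 0.98730336,  0.01055137,  0.15849527, -0.53209385],
       [-0.1585988 ,  0.00982478,  0.98729423, -1.18030143],
       [ 0.        ,  0.        ,  0.        ,  1.        ]])}
```

View pics/scene0.png

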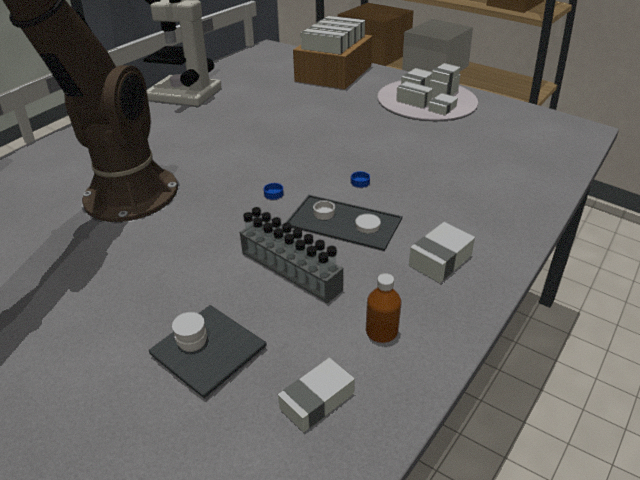

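View pics/top0.png

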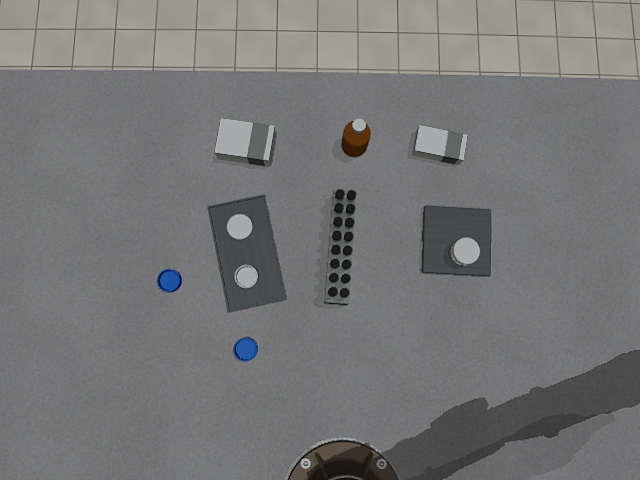

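The top view shows the open dish at (246,276), the lid at (239,227), the pile at (466,251) and the rack at about (341,246). In the scene view the dish is at (324,210), the lid at (368,223) and the pile top at (189,325). Next I'll measure each of these.

```bash
cat > h.py <<'E'
import cv2,numpy as np
from workcell import ctrl
def P(n):
    p=ctrl.camera_params(n); return np.array([[p['fx'],0,p['cx']],[0,p['fy'],p['cy']],[0,0,1]]),np.array(p['D']),np.array(p['world_to_cam'])
def rays(n,uv):
    K,D,T=P(n); q=cv2.undistortPoints(np.array(uv,float).reshape(-1,1,2),K,D).reshape(-1,2)
    d=np.c_[q[:,0],-q[:,1],-np.ones(len(q))]@T[:3,:3]
    return -T[:3,:3].T@T[:3,3],d
def plane(n,uv,z):
    c,d=rays(n,uv); return c+d*((z-c[2])/d[:,2])[:,None]
def proj(n,X):
    K,D,T=P(n); X=np.atleast_2d(X)@T[:3,:3].T+T[:3,3]; X=X*[1,-1,-1]
    return cv2.projectPoints(X,np.zeros(3),np.zeros(3),K,D)[0].reshape(-1,2)
def circ(P2):
    A=np.c_[2*P2,np.ones(len(P2))]; s=np.linalg.lstsq(A,(P2**2).sum(1),rcond=None)[0]
    return s[:2],np.sqrt(s[2]+s[:2]@s[:2])
E
python3 - <<'E'
from h import *
for n in ["top","scene"]:
    im=cv2.imread(f"pics/{n}0.png"); hsv=cv2.cvtColor(im,cv2.COLOR_BGR2HSV)
    for nm,uv in dict(top=dict(dish=(246,276),lid=(239,227),pile=(466,251)),scene=dict(dish=(324,210),lid=(368,223),pile=(189,325)))[n].items():
        z=dict(dish=.025,lid=.019,pile=.064)[nm]
        m=((hsv[...,2]>125)&(hsv[...,1]<60)).astype(np.uint8)
        cs=cv2.findContours(m,cv2.RETR_EXTERNAL,cv2.CHAIN_APPROX_NONE)[0]
        c=min(cs,key=lambda c:1e9 if len(c)<20 else abs(cv2.pointPolygonTest(c,uv,True)) if cv2.pointPolygonTest(c,uv,False)<0 else 0)
        w=plane(n,c.reshape(-1,2),z); o,r=circ(w[:,:2]); print(n,nm,cv2.boundingRect(c),o.round(4),'r',r.round(4),'resid',np.std(np.linalg.norm(w[:,:2]-o,axis=1)).round(4))
    x0,y0,w,h=dict(top=(200,180,300,130),scene=(140,170,270,230))[n]
    if n=="top": cv2.imwrite("pics/t_z.png",np.hstack([cv2.resize(im[195:315,200:295],None,fx=4,fy=4),cv2.resize(im[195:315,415:495],None,fx=4,fy=4)]))
    else: cv2.imwrite("pics/s_z.png",np.hstack([cv2.resize(im[190:250,290:390],None,fx=4,fy=4),cv2.resize(im[305:365,160:240],None,fx=4,fy=4)]))
# tray/stand/rack corners
im=cv2.imread("pics/top0.png")
for nm,uv,z in [("tray",[(208,206),(265,195),(286,299),(229,311)],.008),("stand",[(424,206),(491,209),(491,276),(422,273)],.02),("rackcaps",[(340,194),(352,195),(345,293),(333,292)],.105)]:
    w=plane("top",uv,z); print(nm,w.round(3).tolist(),w.mean(0).round(3))
E
```

```text
top dish (235, 265, 23, 23) [0.4656 0.2122] r 0.024 resid 0.0006
top lid (227, 214, 25, 25) [0.5755 0.2304] r 0.0269 resid 0.0006
top pile (454, 237, 26, 27) [ 0.5204 -0.2542] r 0.027 resid 0.0006
scene dish (313, 202, 22, 11) [0.4661 0.2114] r 0.0211 resid 0.0062
scene lid (356, 214, 25, 15) [0.5753 0.2298] r 0.0271 resid 0.0008
scene pile (172, 312, 32, 24) [ 0.5196 -0.2542] r 0.0277 resid 0.0007
tray [[0.622, 0.302, 0.008], [0.649, 0.176, 0.008], [0.418, 0.126, 0.008], [0.391, 0.248, 0.008]] [0.52  0.213 0.008]
stand [[0.625, -0.176, 0.02], [0.62, -0.325, 0.02], [0.471, -0.319, 0.02], [0.476, -0.168, 0.02]] [ 0.548 -0.247  0.02 ]
rackcaps [[0.628, 0.015, 0.105], [0.626, -0.01, 0.105], [0.425, 0.004, 0.105], [0.427, 0.028, 0.105]] [0.527 0.009 0.105]
```

```bash
ls pics
```

```text
s_z.png
scene0.png
t_z.png
top0.png
```

View pics/t_z.png

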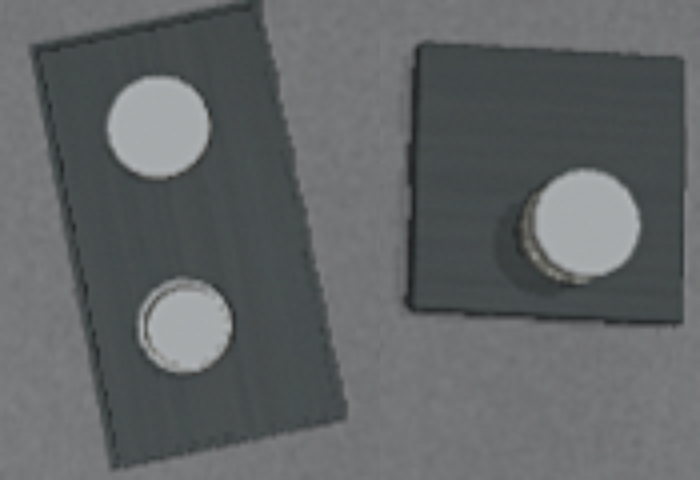

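View pics/s_z.png

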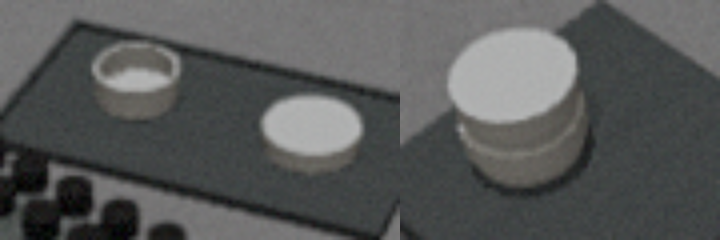

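Both cameras agree to within about 1 mm on all three points, and the radii match 25 and 28 mm. Next I'll work out the moves.

```bash
cat >> h.py <<'E'
from scipy.spatial.transform import Rotation as Ro
def st():
    o=ctrl.observe(); return np.array(o['position']),Ro.from_euler('xyz',o['orientation']),o
def go(*pts,yaw=None):
    p,R,o=st(); print('t',round(o['time'],2),'p',p.round(4),'rpy',np.round(o['orientation'],3),'w',round(o['grip_width']*8.54,2),'F',np.round(o['contact_force'],1),'q',np.round(o['joint_positions'],2))
    if yaw is not None: print('rotvec',(R.inv()*Ro.from_euler('xyz',[np.pi,0,yaw])).as_rotvec().round(3))
    for q in pts: print(q,'-> shift cm',(R.inv().apply(np.array(q)-p)*100).round(2))
E
python3 -c "
from h import *
go((.45,-.25,.23),(.466,.212,.20),yaw=.31)"
```

```text
t 0.1 p [ 0.1897 -0.595   0.2306] rpy [-3.14   0.     0.309] w 8.52 F [ 0.1 -0.6 -0.1] q [ 1.16  0.44  0.02  1.57 -0.01  1.13 -0.08]
rotvec [-0.001  0.    -0.001]
(0.45, -0.25, 0.23) -> shift cm [ 35.28 -24.96   0.09]
(0.466, 0.212, 0.2) -> shift cm [ 50.84 -68.49   3.15]
```

>>> {"api": "drive_tool", "payload": {"plan": [[[7,-5,0,0,0,0,8.5],[12,-9,0,0,0,0,8.5],[17,-12.5,0,0,0,0,8],[22,-16,0,0,0,0,7.5],[27,-19.5,0,0,0,0,7]]]}}

```text
time: 0.72
position: [0.3762, -0.3422, 0.2312]
orientation: [3.142, 0.0, 0.309]
contact_force: [0.8, -0.3, -0.1]
grip_width: 0.82
```

```bash
python3 -c "
from h import *
go((.45,-.25,.23),(.466,.212,.20),yaw=.31)"
```

```text
t 0.72 p [ 0.3762 -0.3422  0.2312] rpy [3.142 0.    0.309] w 7.0 F [ 0.8 -0.3 -0.1] q [ 0.72  0.25 -0.11  1.85  0.03  1.05 -0.66]
rotvec [ 0.     0.    -0.001]
(0.45, -0.25, 0.23) -> shift cm [ 9.83 -6.54  0.12]
(0.466, 0.212, 0.2) -> shift cm [ 25.39 -50.08   3.12]
```

>>> {"api": "drive_tool", "payload": {"plan": [[[5,-5,0,0,0,0,7],[10,-9,0,0,0,0,7],[12,-15,0,0,0,0,7],[14,-20,0,0,0,0,7],[16,-25,0,0,0,0,7]]]}}

```text
time: 1.35
position: [0.4516, -0.0549, 0.2312]
orientation: [-3.141, 0.0, 0.31]
contact_force: [1.5, 0.7, -0.8]
grip_width: 0.822
```

>>> {"api": "drive_tool", "payload": {"plan": [[[2,-5.5,0,0,0,0,7],[4,-11,0,0,0,0,7],[6,-16,0.5,0,0,0,7],[8,-21,1,0,0,0,7],[8.5,-24,2,0,0,0,7]]]}}

```text
time: 1.98
position: [0.4598, 0.2004, 0.2112]
orientation: [-3.14, -0.001, 0.311]
contact_force: [-0.1, 0.0, 0.1]
grip_width: 0.818
```

```bash
python3 -c "
from h import *
go((.466,.212,.10),yaw=.31)"
```

```text
t 1.98 p [0.4598 0.2004 0.2112] rpy [-3.14e+00 -1.00e-03  3.11e-01] w 6.99 F [-0.1  0.   0.1] q [-0.15  0.29 -0.45  1.87  0.15  1.01 -1.93]
rotvec [-0.001 -0.001  0.001]
(0.466, 0.212, 0.1) -> shift cm [ 0.94 -0.91 11.12]
```

>>> {"api": "drive_tool", "payload": {"plan": [[[0.9,-0.9,4,0,0,0,6.8],[0.9,-0.9,8,0,0,0,6.8],[0.9,-0.9,12,0,0,0,6.8],[0.9,-0.9,14,0,0,0,6.8],[0.9,-0.9,14,0,0,0,6.8]]]}}

```text
time: 2.6
position: [0.4646, 0.2079, 0.0698]
orientation: [3.141, 0.004, 0.309]
contact_force: [-0.6, 0.1, 0.4]
grip_width: 0.794
```

```bash
python3 -c "
from h import *
go((.4658,.2120,.010),yaw=.31)
cv2.imwrite('pics/s1.png',cv2.resize(ctrl.grab_frame('scene')[130:270,240:420],None,fx=4,fy=4))"
```

```text
t 2.6 p [0.4646 0.2079 0.0698] rpy [3.141 0.004 0.309] w 6.78 F [-0.6  0.1  0.4] q [-0.23  0.49 -0.39  2.    0.28  0.71 -2.06]
rotvec [ 0.     0.004 -0.001]
(0.4658, 0.212, 0.01) -> shift cm [ 0.26 -0.36  5.98]
```

View pics/s1.png

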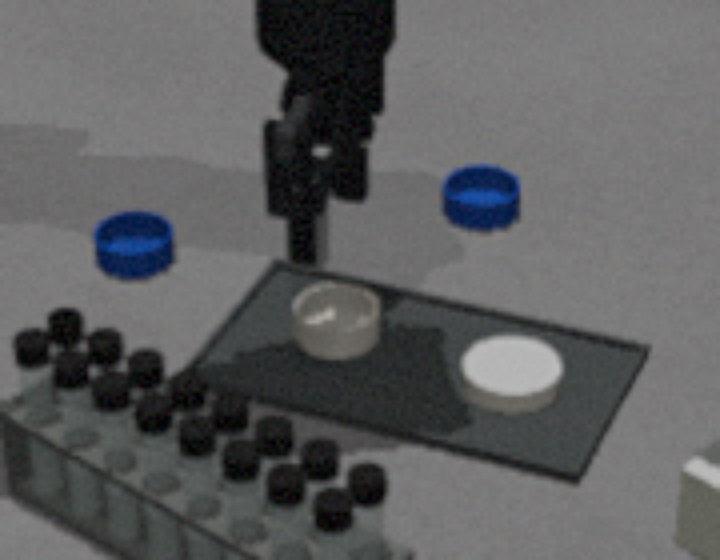

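The gripper is above the dish (rim at about (324,210) in the full frame), with nothing in the way. I'll correct laterally and descend.

>>> {"api": "drive_tool", "payload": {"plan": [[[0,0,1,0,0,0,6.8],[0,0,1,0,0,0,6.8],[0,0,1,0,0,0,6.8]]]}}

```text
time: 3.02
position: [0.466, 0.2086, 0.0617]
orientation: [3.142, -0.001, 0.309]
contact_force: [-0.3, 0.5, -0.8]
grip_width: 0.795
```

```bash
python3 -c "
from h import *
go((.4658,.2120,.010),yaw=.31)"
```

```text
t 3.02 p [0.466  0.2086 0.0617] rpy [ 3.142e+00 -1.000e-03  3.090e-01] w 6.79 F [-0.3  0.5 -0.8] q [-0.24  0.5  -0.39  2.01  0.29  0.69 -2.07]
rotvec [ 0.    -0.001 -0.001]
(0.4658, 0.212, 0.01) -> shift cm [ 0.08 -0.33  5.17]
```

>>> {"api": "drive_tool", "payload": {"plan": [[[0.1,-0.3,1.5,0,0,0,6.8],[0.1,-0.3,3,0,0,0,6.8],[0.1,-0.3,4.5,0,0,0,6.8],[0.1,-0.3,5.4,0,0,0,6.8],[0.1,-0.3,5.4,0,0,0,6.8]]]}}

```text
time: 3.65
position: [0.4653, 0.2114, 0.0063]
orientation: [3.141, 0.002, 0.309]
contact_force: [0.1, -0.8, 0.8]
grip_width: 0.797
```

```bash
python3 -c "
from h import *
go((.4658,.2120,.007),yaw=.31)
cv2.imwrite('pics/s2.png',cv2.resize(ctrl.grab_frame('scene')[130:270,240:420],None,fx=4,fy=4))"
```

```text
t 3.65 p [0.4653 0.2114 0.0063] rpy [3.141e+00 2.000e-03 3.090e-01] w 6.81 F [ 0.1 -0.8  0.8] q [-0.28  0.59 -0.34  2.04  0.35  0.57 -2.13]
rotvec [ 0.     0.002 -0.001]
(0.4658, 0.212, 0.007) -> shift cm [ 0.07 -0.04 -0.07]
```

View pics/s2.png

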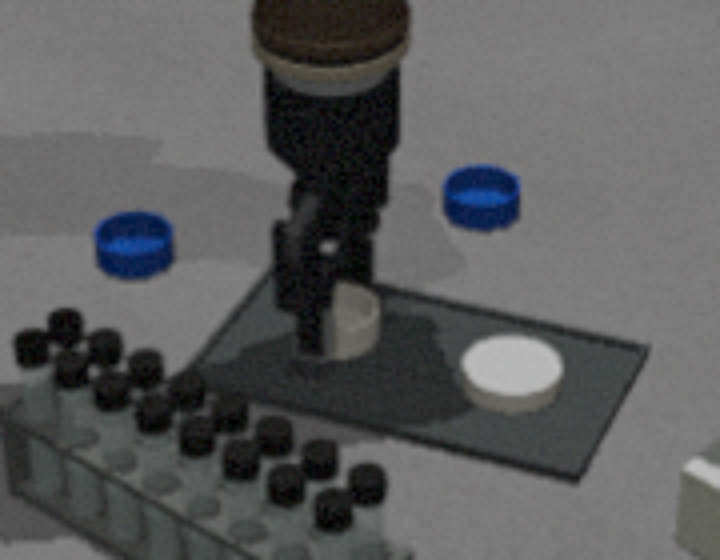

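The fingers straddle the dish, whose wall is visible at about (328,212) in the full frame. I'll close the gripper.

>>> {"api": "drive_tool", "payload": {"plan": [[[0,0,0,0,0,0,5.8],[0,0,0,0,0,0,5.2],[0,0,0,0,0,0,4.5],[0,0,0,0,0,0,4.5],[0,0,0,0,0,0,4.5]]], "newtons": 30}}

```text
time: 4.32
position: [0.4662, 0.2119, 0.0081]
orientation: [3.142, -0.001, 0.309]
contact_force: [-0.7, -1.2, 7.6]
grip_width: 0.58
```

```bash
python3 -c "
from h import *
go()
im=ctrl.grab_frame('top');cv2.imwrite('pics/t2.png',cv2.resize(im[150:330,180:320],None,fx=4,fy=3.3))"
```

```text
t 4.33 p [0.4662 0.2119 0.0081] rpy [ 3.142e+00 -1.000e-03  3.090e-01] w 4.95 F [-0.7 -1.2  7.6] q [-0.28  0.59 -0.34  2.04  0.35  0.57 -2.13]
```

View pics/t2.png

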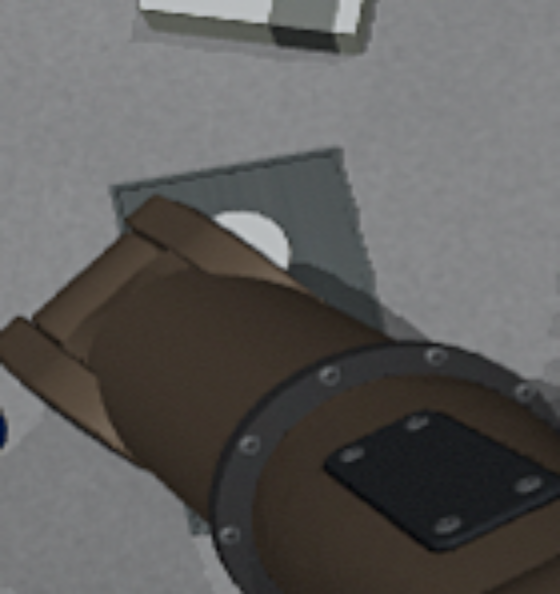

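>>> {"api": "drive_tool", "payload": {"plan": [[[0,0,-1,0,0,0,4.5],[0,0,-3,0,0,0,4.5],[0,0,-6,0,0,0,4.5],[0,0,-10,0,0,0,4.5],[0,0,-14,0,0,0,4.5]]]}}

```text
time: 5.0
position: [0.4656, 0.2116, 0.1491]
orientation: [-3.141, -0.0, 0.309]
contact_force: [1.5, 0.8, -1.2]
grip_width: 0.579
```

```bash
python3 -c "
from h import *
go((.52,-.254,.18),yaw=.31)
cv2.imwrite('pics/s3.png',cv2.resize(ctrl.grab_frame('scene')[90:270,240:420],None,fx=4,fy=3.3))"
```

```text
t 5.0 p [0.4656 0.2116 0.1491] rpy [-3.141 -0.     0.309] w 4.94 F [ 1.5  0.8 -1.2] q [-0.19  0.38 -0.44  1.92  0.21  0.88 -2.  ]
rotvec [-0.    -0.    -0.001]
(0.52, -0.254, 0.18) -> shift cm [-8.97 46.01 -3.09]
```

View pics/s3.png

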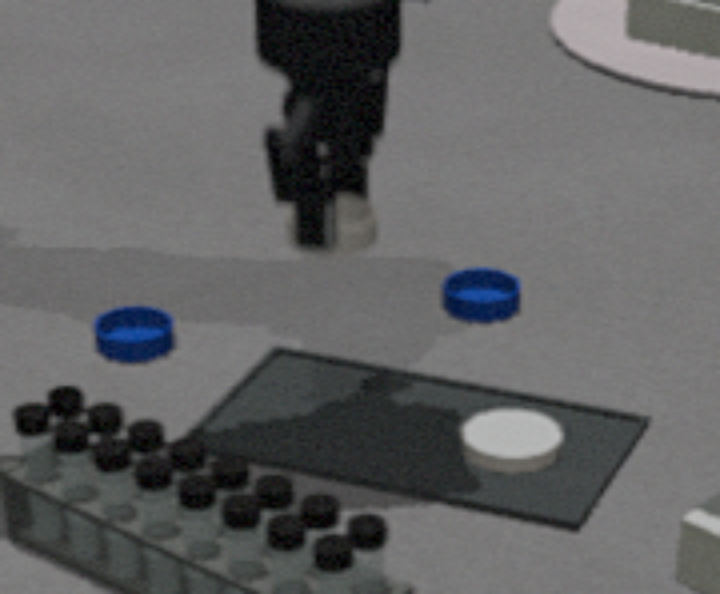

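The dish is lifted and level in the grip. I'll carry it across.

>>> {"api": "drive_tool", "payload": {"plan": [[[0,2,-3,0,0,0,4.5],[-1,6,-5,0,0,0,4.5],[-2,11,-5,0,0,0,4.5],[-3,16,-5,0,0,0,4.5],[-4,21,-5,0,0,0,4.5]]]}}

```text
time: 5.68
position: [0.4915, -0.0021, 0.198]
orientation: [3.141, -0.001, 0.309]
contact_force: [0.5, -0.6, 0.1]
grip_width: 0.577
```

>>> {"api": "drive_tool", "payload": {"plan": [[[-1,5,0,0,0,0,4.5],[-2,10,0,0,0,0,4.5],[-3,15,0,0,0,0,4.5],[-4,20,0,0,0,0,4.5],[-4.5,23,0,0,0,0,4.5]]]}}

```text
time: 6.3
position: [0.518, -0.2364, 0.1977]
orientation: [3.141, 0.0, 0.306]
contact_force: [-0.0, 0.4, 0.5]
grip_width: 0.575
```

>>> {"api": "drive_tool", "payload": {"plan": [[[-0.3,1,0.5,0,0,0,4.5],[-0.4,1.5,2,0,0,0,4.5],[-0.4,1.5,3,0,0,0,4.5],[-0.4,1.5,3,0,0,0,4.5]]]}}

```text
time: 6.8
position: [0.5187, -0.2471, 0.1661]
orientation: [-3.14, 0.002, 0.311]
contact_force: [-0.5, -0.1, -0.4]
grip_width: 0.576
```

```bash
python3 -c "
from h import *
go((.52,-.2542,.10),yaw=.31)
for n in ['top','scene']: cv2.imwrite(f'pics/{n}4.png',ctrl.grab_frame(n))"
```

```text
t 6.8 p [ 0.5187 -0.2471  0.1661] rpy [-3.14e+00  2.00e-03  3.11e-01] w 4.92 F [-0.5 -0.1 -0.4] q [ 0.54  0.43 -0.26  1.76  0.13  0.97 -1.03]
rotvec [-0.002  0.002  0.001]
(0.52, -0.2542, 0.1) -> shift cm [-0.08  0.73  6.61]
```

View pics/scene4.png

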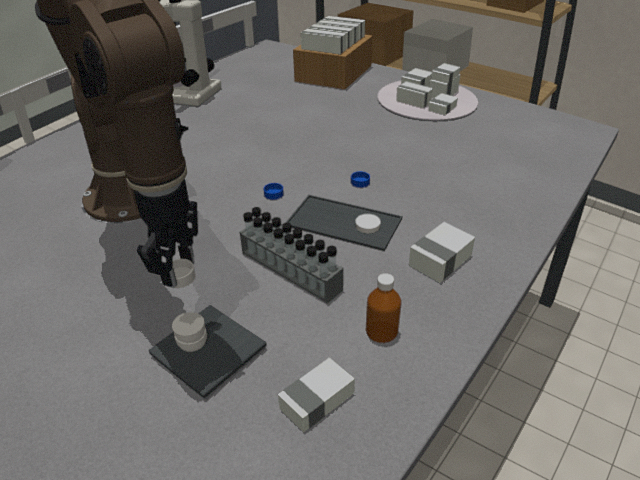

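>>> {"api": "drive_tool", "payload": {"plan": [[[0,0.7,2,0,0,0,4.5],[0,0.7,5,0,0,0,4.5],[0,0.7,7.5,0,0,0,4.5],[0,0.7,8.5,0,0,0,4.5],[0,0.7,8.5,0,0,0,4.5]]]}}

```text
time: 7.52
position: [0.5215, -0.2552, 0.0824]
orientation: [-3.141, 0.0, 0.309]
contact_force: [-0.6, -0.3, -0.3]
grip_width: 0.578
```

```bash
python3 -c "
from h import *
go((.52,-.2542,.068),yaw=.31)
a=ctrl.grab_frame('scene');cv2.imwrite('pics/s5r.png',a)
cv2.imwrite('pics/s5.png',cv2.resize(a[240:370,120:280],None,fx=5,fy=4.5,interpolation=2))
b=ctrl.grab_frame('top');cv2.imwrite('pics/t5.png',cv2.resize(b[180:330,400:540],None,fx=4,fy=4))"
```

```text
t 7.53 p [ 0.5215 -0.2552  0.0824] rpy [-3.141  0.     0.309] w 4.93 F [-0.6 -0.3 -0.3] q [ 0.53  0.54 -0.24  1.83  0.17  0.79 -1.06]
rotvec [-0.     0.    -0.001]
(0.52, -0.2542, 0.068) -> shift cm [-0.12 -0.14  1.44]
```

View pics/s5.png

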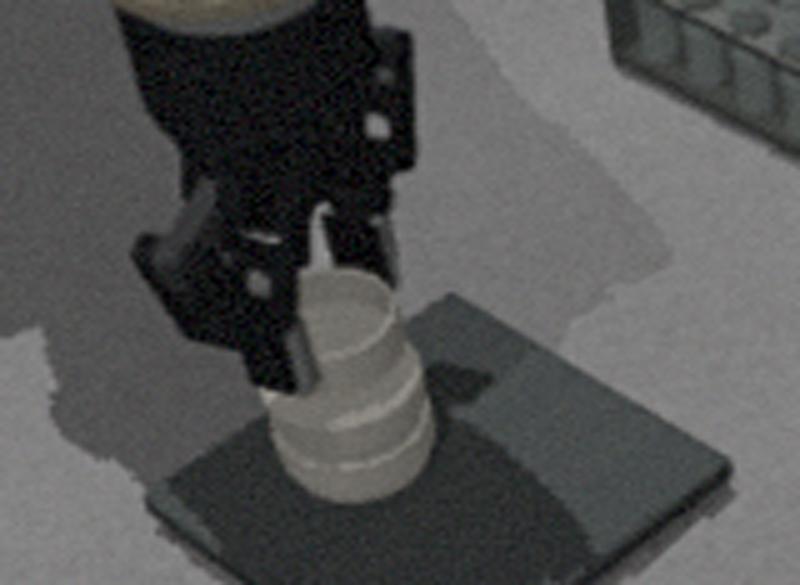

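View pics/t5.png

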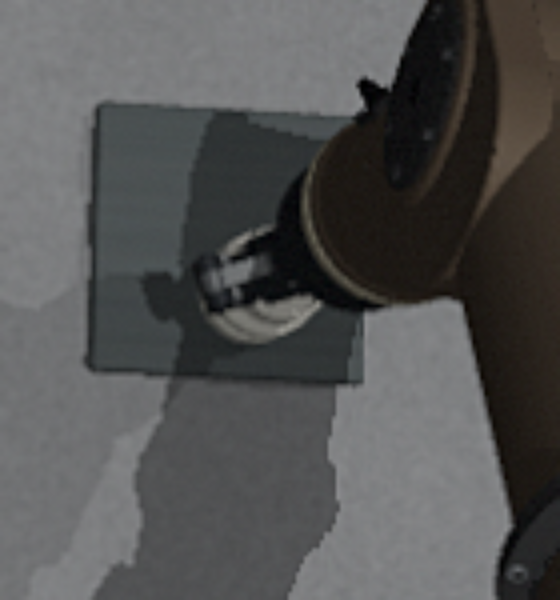

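The dish is just above the pile, with its rim at about (190,310) in the full scene frame. I'll check the predicted outline against the picture before lowering.

```bash
python3 -c "
from h import *
a=cv2.imread('pics/s5r.png');y0,x0=260,150;s=7
z=cv2.resize(a[y0:350,x0:250],None,fx=s,fy=s,interpolation=2);z=cv2.convertScaleAbs(z,alpha=1.4)
t=np.linspace(0,2*np.pi,200)
def dr(c,r,zz,col):
    for p in proj('scene',np.c_[c[0]+r*np.cos(t),c[1]+r*np.sin(t),0*t+zz]): cv2.circle(z,tuple(int(v) for v in ((p-[x0,y0]+.5)*s)),1,col,-1)
d=(.5215,-.2552)
dr(d,.025,.0994,(0,0,255));dr(d,.025,.0794,(0,0,255));dr((.52,-.2542),.028,.064,(0,255,0));dr((.52,-.2542),.028,.051,(0,255,0));dr((.52,-.2542),.025,.02,(0,255,0))
cv2.imwrite('pics/s5o.png',z[:600])"
```

```text
(no output)
```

View pics/s5o.png

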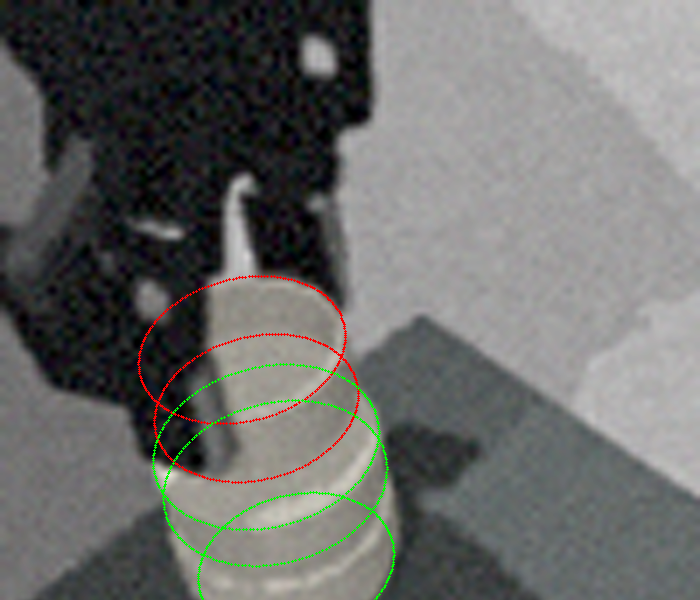

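The predicted rim (top at about (187,300), right edge at about (199,308)) matches the picture. I'll lower slowly with the small correction and watch the force.

>>> {"api": "drive_tool", "payload": {"plan": [[[-0.1,-0.1,0.4,0,0,0,4.5],[-0.1,-0.1,0.8,0,0,0,4.5],[-0.1,-0.1,1.2,0,0,0,4.5],[-0.1,-0.1,1.2,0,0,0,4.5],[-0.1,-0.1,1.2,0,0,0,4.5]]]}}

```text
time: 8.25
position: [0.5202, -0.2548, 0.0703]
orientation: [3.142, -0.0, 0.309]
contact_force: [-0.4, 0.4, -0.0]
grip_width: 0.58
```

```bash
python3 -c "
from h import *
go((.52,-.2542,.067),yaw=.31)"
```

```text
t 8.25 p [ 0.5202 -0.2548  0.0703] rpy [ 3.142 -0.     0.309] w 4.95 F [-0.4  0.4 -0. ] q [ 0.53  0.55 -0.24  1.84  0.18  0.77 -1.06]
rotvec [ 0.    -0.    -0.001]
(0.52, -0.2542, 0.067) -> shift cm [-0.   -0.07  0.33]
```

>>> {"api": "drive_tool", "payload": {"plan": [[[0,0,0.1,0,0,0,4.5],[0,0,0.2,0,0,0,4.5],[0,0,0.25,0,0,0,4.5],[0,0,0.25,0,0,0,4.5]]]}}

```text
time: 8.75
position: [0.5203, -0.2549, 0.0682]
orientation: [3.141, -0.0, 0.309]
contact_force: [-1.4, 1.9, 4.8]
grip_width: 0.573
```

Contact is confirmed at 4.8 N up. I'll release gently.

>>> {"api": "drive_tool", "payload": {"plan": [[[0,0,0,0,0,0,4.98],[0,0,0,0,0,0,5.1],[0,0,0,0,0,0,5.4],[0,0,0,0,0,0,6.0],[0,0,0,0,0,0,6.6]]]}}

```text
time: 9.38
position: [0.5202, -0.2548, 0.0677]
orientation: [-3.142, 0.0, 0.309]
contact_force: [-0.0, 0.2, -0.0]
grip_width: 0.771
```

>>> {"api": "drive_tool", "payload": {"plan": [[[0,0,0,0,0,0,6.8],[0,0,-0.5,0,0,0,6.8],[0,0,-1.5,0,0,0,6.8],[0,0,-4,0,0,0,6.8],[0,0,-8,0,0,0,6.8]]]}}

```text
time: 10.0
position: [0.5195, -0.2546, 0.1484]
orientation: [-3.14, 0.001, 0.309]
contact_force: [1.3, 0.8, -0.3]
grip_width: 0.799
```

```bash
python3 -c "
from h import *
go((.5754,.230,.2),yaw=.31)
a=ctrl.grab_frame('scene');cv2.imwrite('pics/s6r.png',a)
cv2.imwrite('pics/s6.png',cv2.resize(a[240:370,120:280],None,fx=5,fy=4.5,interpolation=2))"
```

```text
t 10.0 p [ 0.5195 -0.2546  0.1484] rpy [-3.14e+00  1.00e-03  3.09e-01] w 6.82 F [ 1.3  0.8 -0.3] q [ 0.55  0.46 -0.26  1.77  0.14  0.93 -1.03]
rotvec [-0.001  0.001 -0.001]
(0.5754, 0.23, 0.2) -> shift cm [ 20.05 -44.47  -5.13]
```

View pics/s6.png

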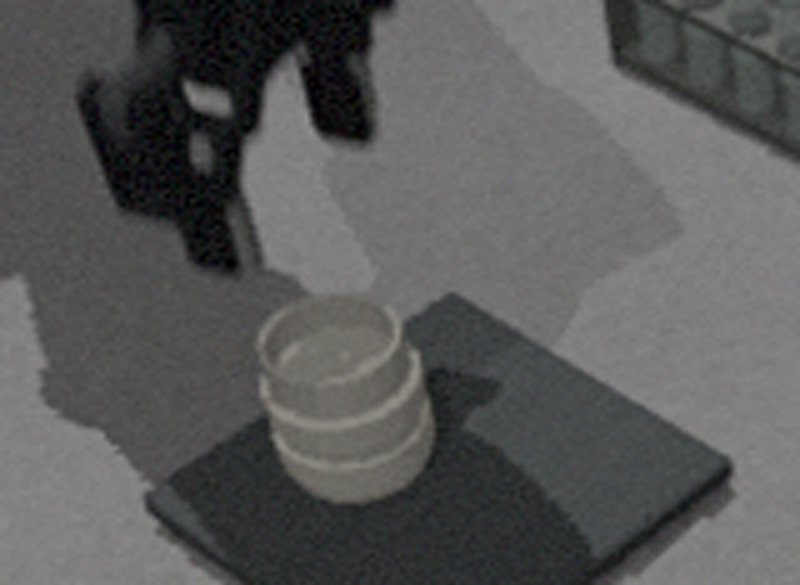

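The dish sits squarely on the pile, with its rim at about (186,315) in the full frame. Now the lid.

>>> {"api": "drive_tool", "payload": {"plan": [[[0,0,-4,0,0,0,6.8],[2,-5,-5,0,0,0,6.8],[4,-10,-5,0,0,0,7],[6.5,-15,-5,0,0,0,7],[9,-20,-5,0,0,0,7]]]}}

```text
time: 10.68
position: [0.5454, -0.0353, 0.1988]
orientation: [3.141, -0.001, 0.308]
contact_force: [0.7, -0.2, -0.6]
grip_width: 0.822
```

>>> {"api": "drive_tool", "payload": {"plan": [[[2,-5,0,0,0,0,7],[4,-10,0,0,0,0,7],[6.5,-15,0,0,0,0,7],[9,-20,0,0,0,0,7],[10.5,-23.5,0,0,0,0,7]]]}}

```text
time: 11.3
position: [0.5737, 0.2221, 0.1986]
orientation: [-3.141, -0.001, 0.311]
contact_force: [0.1, 0.0, 0.0]
grip_width: 0.823
```

>>> {"api": "drive_tool", "payload": {"plan": [[[0.5,-1,1,0,0,0,7],[0.5,-1,3,0,0,0,7],[0.5,-1,6,0,0,0,7],[0.5,-1,8,0,0,0,7],[0.5,-1,8,0,0,0,7]]]}}

```text
time: 11.92
position: [0.5747, 0.228, 0.1163]
orientation: [3.14, 0.003, 0.308]
contact_force: [-0.0, -0.1, -0.0]
grip_width: 0.817
```

```bash
python3 -c "
from h import *
go((.5754,.230,.06),yaw=.31)
a=ctrl.grab_frame('scene');cv2.imwrite('pics/s7r.png',a)
a=ctrl.grab_frame('top');cv2.imwrite('pics/t7r.png',a)"
```

```text
t 11.93 p [0.5747 0.228  0.1163] rpy [3.14e+00 3.00e-03 3.08e-01] w 6.98 F [-0.  -0.1 -0. ] q [-0.22  0.57 -0.36  1.69  0.24  0.93 -1.94]
rotvec [ 0.001  0.003 -0.002]
(0.5754, 0.23, 0.06) -> shift cm [ 0.15 -0.18  5.63]
```

View pics/s7r.png

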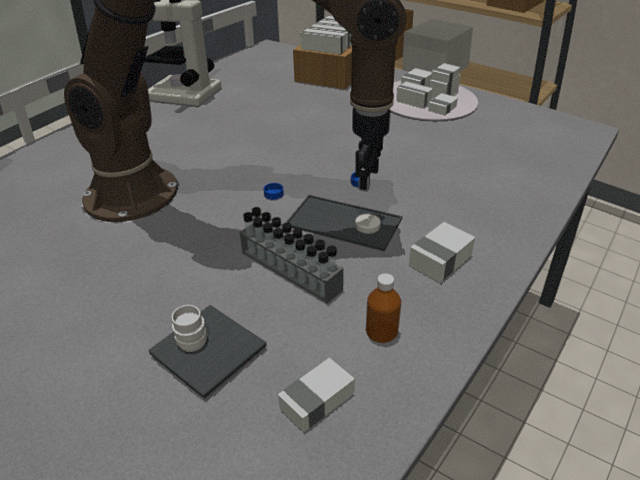

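View pics/t7r.png

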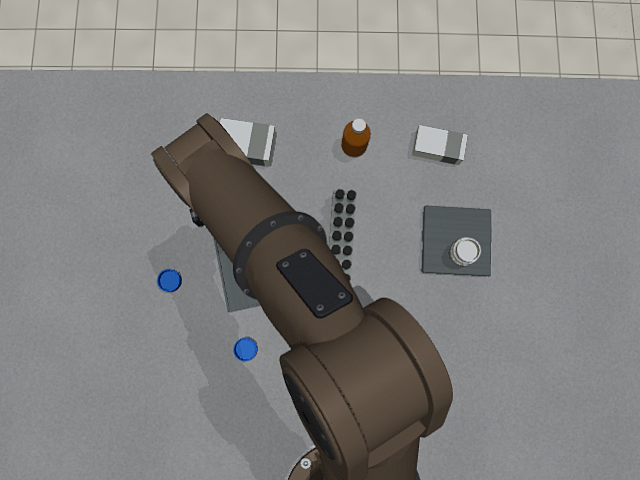

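The scene view shows the dish on the pile (rim at about (187,315)) and the gripper above the lid at (368,223). The top view shows the dish rim at about (466,251). I'll measure the placed dish while it is unobstructed.

```bash
python3 - <<'E'
from h import *
a=cv2.imread('pics/t7r.png');b=cv2.imread('pics/s7r.png')
za=cv2.resize(a[230:275,445:490],None,fx=8,fy=8,interpolation=cv2.INTER_NEAREST);zb=cv2.resize(b[295:360,160:215],None,fx=7,fy=7,interpolation=cv2.INTER_NEAREST)
h=max(za.shape[0],zb.shape[0]);za=cv2.copyMakeBorder(za,0,h-za.shape[0],0,0,0);zb=cv2.copyMakeBorder(zb,0,h-zb.shape[0],0,0,0)
cv2.imwrite('pics/z7.png',np.hstack([za,zb]))
for n,im,uv in [('top',a,(466,251)),('scene',b,(187,318))]:
    g=cv2.cvtColor(im,cv2.COLOR_BGR2GRAY)
    for th in (110,125,140,150,160):
        cs,hi=cv2.findContours((g>th).astype(np.uint8),cv2.RETR_CCOMP,cv2.CHAIN_APPROX_NONE)
        for c in cs:
            x,y,w,hh=cv2.boundingRect(c)
            if len(c)>=25 and abs(x+w/2-uv[0])<10 and abs(y+hh/2-uv[1])<18:
                for z in (.084,):
                    w_=plane(n,c.reshape(-1,2),z);o,r=circ(w_[:,:2]);print(n,th,(x,y,w,hh),o.round(4),r.round(4),np.std(np.linalg.norm(w_[:,:2]-o,axis=1)).round(4))
E
```

```text
top 110 (451, 237, 30, 29) [ 0.5162 -0.2473] 0.0293 0.0019
top 110 (455, 245, 6, 15) [ 0.5135 -0.2328] 0.0103 0.0034
top 125 (451, 237, 30, 29) [ 0.5162 -0.2477] 0.0288 0.0021
top 125 (454, 245, 13, 18) [ 0.5126 -0.2413] 0.0166 0.0031
top 125 (468, 239, 13, 20) [ 0.5203 -0.2577] 0.0174 0.0031
top 140 (454, 237, 27, 29) [ 0.5179 -0.2503] 0.0264 0.0024
top 140 (464, 239, 17, 20) [ 0.5202 -0.2558] 0.0189 0.0031
top 150 (454, 237, 27, 27) [ 0.5182 -0.2501] 0.0259 0.0024
top 150 (464, 238, 17, 22) [ 0.5197 -0.2553] 0.0193 0.0032
top 160 (457, 238, 24, 26) [ 0.5187 -0.2532] 0.0242 0.0011
top 160 (464, 238, 17, 23) [ 0.5196 -0.2551] 0.0196 0.0034
scene 110 (172, 305, 27, 17) [ 0.5155 -0.2521] 0.0175 0.0061
scene 125 (171, 317, 33, 19) [ 0.5368 -0.2651] 0.0256 0.0017
scene 125 (171, 304, 30, 22) [ 0.5182 -0.2533] 0.0251 0.0007
scene 125 (172, 305, 28, 17) [ 0.5159 -0.2516] 0.0184 0.0065
scene 140 (172, 317, 32, 19) [ 0.537  -0.2651] 0.0257 0.001
scene 140 (171, 304, 29, 22) [ 0.5186 -0.2533] 0.0242 0.0007
scene 140 (172, 305, 28, 17) [ 0.5156 -0.2517] 0.0186 0.0065
scene 150 (172, 318, 32, 18) [ 0.5368 -0.2651] 0.0257 0.0008
scene 150 (171, 305, 29, 21) [ 0.5188 -0.2535] 0.0217 0.0057
scene 160 (172, 324, 11, 11) [ 0.5363 -0.2672] 0.0236 0.0007
scene 160 (172, 306, 28, 19) [ 0.52   -0.2542] 0.0209 0.0059
```

View pics/z7.png

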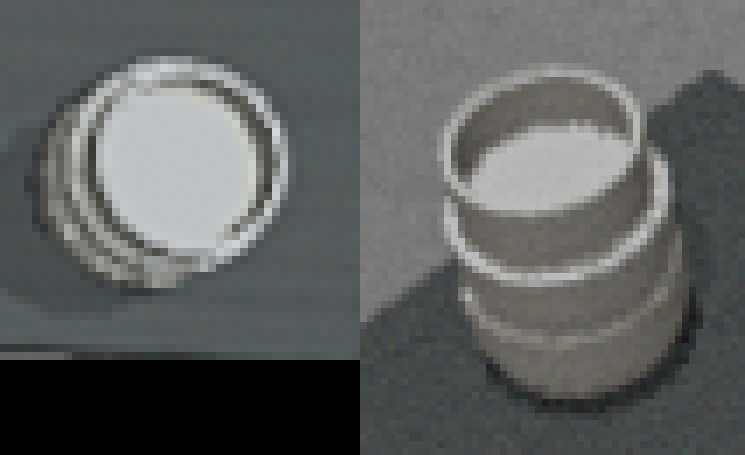

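The two views agree on the rim centre to 0.1 mm: (0.5187,-0.2533), with a fitted radius of about 24–25 mm. I'll estimate the fingertip height from the earlier picture and get the descent numbers.

```bash
python3 -c "
from h import *
for z in (.078,.082,.086,.09,.094): print(z,proj('scene',[(.5215+.03*.304,-.2552-.03*.953,z),(.5215+.025*.304+.011*.953,-.2552-.025*.953+.011*.304,z)]).round(1).tolist())
go((.5754,.230,.05),(.5754,.23,.006),yaw=.31)"
```

```text
0.078 [[177.4, 330.4], [184.6, 329.9]]
0.082 [[177.0, 328.8], [184.2, 328.3]]
0.086 [[176.6, 327.1], [183.7, 326.7]]
0.09 [[176.1, 325.4], [183.3, 325.0]]
0.094 [[175.7, 323.8], [182.9, 323.3]]
t 12.03 p [0.5759 0.2293 0.1185] rpy [ 3.141 -0.     0.308] w 7.0 F [ 0.2 -0.2  0.3] q [-0.22  0.56 -0.36  1.69  0.24  0.93 -1.94]
rotvec [ 0.    -0.    -0.002]
(0.5754, 0.23, 0.05) -> shift cm [-0.03 -0.09  6.85]
(0.5754, 0.23, 0.006) -> shift cm [-0.04 -0.09 11.25]
```

>>> {"api": "drive_tool", "payload": {"plan": [[[0,-0.1,3,0,0,0,7],[0,-0.1,6,0,0,0,7],[0,-0.1,8,0,0,0,7],[0,-0.1,8.5,0,0,0,7],[0,-0.1,8.5,0,0,0,7]]]}}

```text
time: 12.65
position: [0.5757, 0.231, 0.0334]
orientation: [-3.142, -0.001, 0.309]
contact_force: [0.9, -0.5, -0.3]
grip_width: 0.821
```

```bash
python3 -c "
from h import *
go((.5754,.230,.004),yaw=.31)
a=ctrl.grab_frame('scene');cv2.imwrite('pics/s8.png',cv2.resize(a[150:270,300:460],None,fx=5,fy=5,interpolation=2))"
```

```text
t 12.65 p [0.5757 0.231  0.0334] rpy [-3.142e+00 -1.000e-03  3.090e-01] w 7.01 F [ 0.9 -0.5 -0.3] q [-0.25  0.67 -0.33  1.75  0.29  0.77 -1.98]
rotvec [-0.    -0.001 -0.001]
(0.5754, 0.23, 0.004) -> shift cm [-0.06  0.09  2.94]
```

View pics/s8.png

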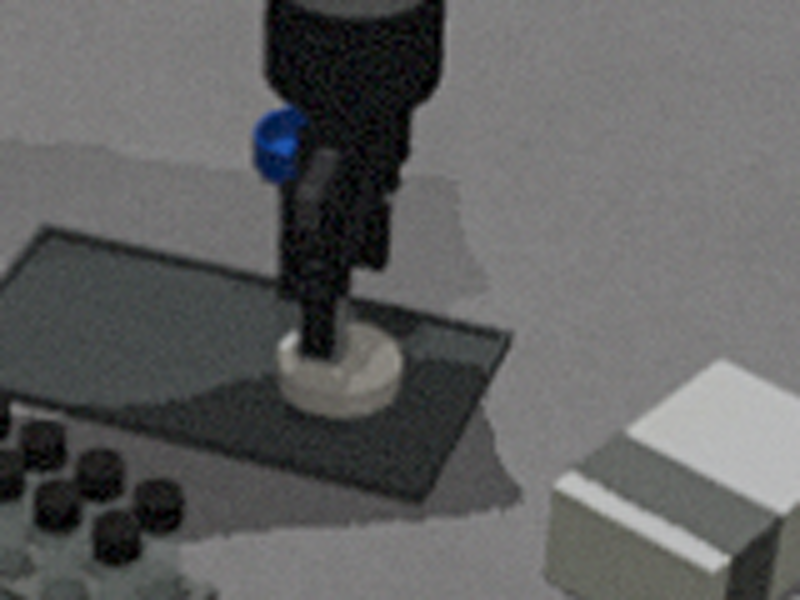

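The fingers are above the lid, at about (366,222) in the full frame, and straddle it. I'll go down slowly.

>>> {"api": "drive_tool", "payload": {"plan": [[[0,0.1,0.8,0,0,0,7],[0,0.1,1.6,0,0,0,7],[0,0.1,2.4,0,0,0,7],[0,0.1,2.8,0,0,0,7],[0,0.1,2.8,0,0,0,7]]]}}

```text
time: 13.32
position: [0.5753, 0.2298, 0.0043]
orientation: [3.141, 0.001, 0.309]
contact_force: [-0.6, -0.5, 0.1]
grip_width: 0.82
```

```bash
python3 -c "
from h import *
go((.5754,.230,.004),yaw=.31)
a=ctrl.grab_frame('scene');cv2.imwrite('pics/s9.png',cv2.resize(a[150:270,300:460],None,fx=5,fy=5,interpolation=2))"
```

```text
t 13.32 p [0.5753 0.2298 0.0043] rpy [3.141e+00 1.000e-03 3.090e-01] w 7.0 F [-0.6 -0.5  0.1] q [-0.26  0.71 -0.31  1.77  0.31  0.72 -2.  ]
rotvec [ 0.     0.001 -0.001]
(0.5754, 0.23, 0.004) -> shift cm [ 0.02 -0.01  0.03]
```

View pics/s9.png

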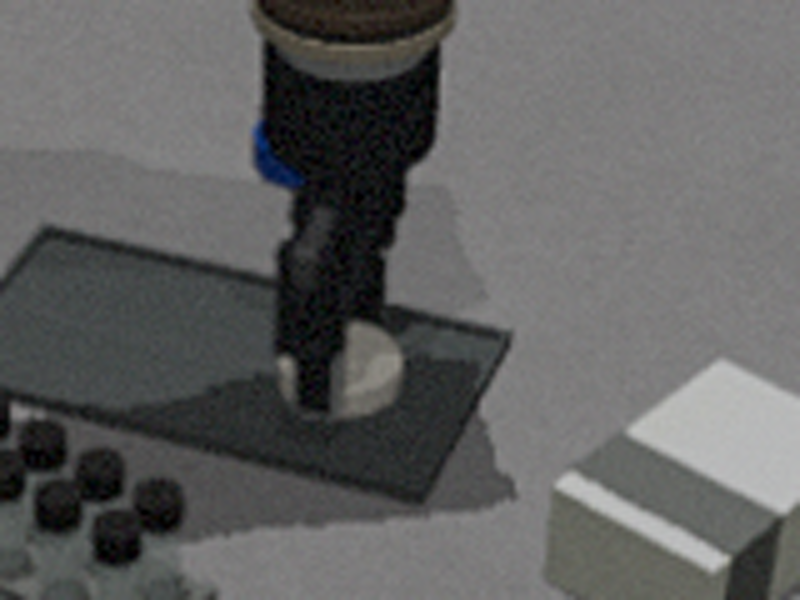

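The near finger is down in front of the lid, at about (363,230). I'll close the gripper.

>>> {"api": "drive_tool", "payload": {"plan": [[[0,0,0,0,0,0,6.2],[0,0,0,0,0,0,5.7],[0,0,0,0,0,0,5.0],[0,0,0,0,0,0,5.0],[0,0,0,0,0,0,5.0]]], "newtons": 30}}

```text
time: 14.0
position: [0.5757, 0.2299, 0.0055]
orientation: [3.141, -0.001, 0.309]
contact_force: [-2.2, -0.9, 5.4]
grip_width: 0.641
```

>>> {"api": "drive_tool", "payload": {"plan": [[[0,0,-0.5,0,0,0,5.0],[0,0,-1.5,0,0,0,5.0],[0,0,-3.5,0,0,0,5.0],[0,0,-5,0,0,0,5.0]]]}}

```text
time: 14.5
position: [0.5761, 0.2302, 0.0568]
orientation: [-3.141, -0.002, 0.309]
contact_force: [0.4, 0.2, -0.6]
grip_width: 0.637
```

```bash
python3 -c "
from h import *
go((.52,-.254,.2),yaw=.31)
a=ctrl.grab_frame('scene');cv2.imwrite('pics/s10.png',cv2.resize(a[130:250,300:460],None,fx=5,fy=5,interpolation=2))"
```

```text
t 14.5 p [0.5761 0.2302 0.0568] rpy [-3.141e+00 -2.000e-03  3.090e-01] w 5.44 F [ 0.4  0.2 -0.6] q [-0.24  0.64 -0.34  1.74  0.28  0.81 -1.97]
rotvec [-0.    -0.002 -0.001]
(0.52, -0.254, 0.2) -> shift cm [-20.03  44.42 -14.36]
```

View pics/s10.png

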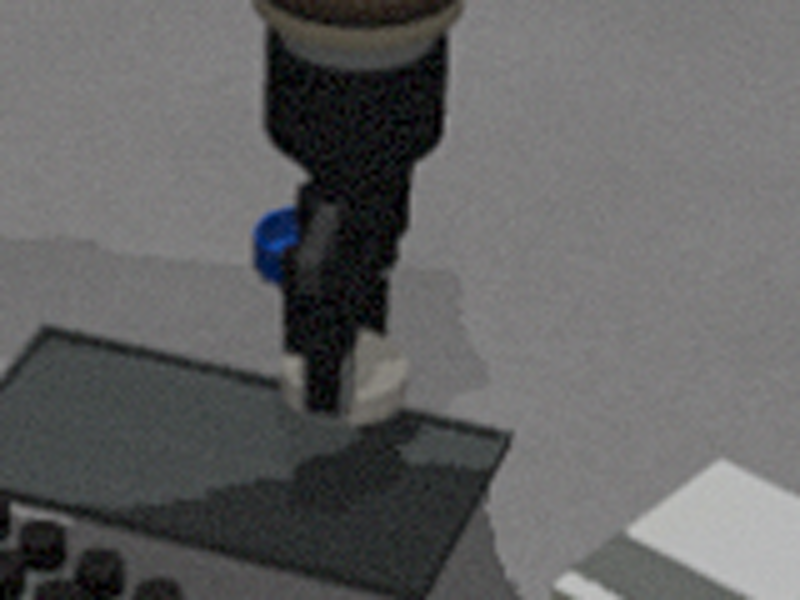

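The lid is up and looks level, at about (369,206). The measured opening is 54.4–54.7 mm against the nominal 56, so I'll re-check level later. Carrying it across above the rack.

>>> {"api": "drive_tool", "payload": {"plan": [[[0,0,-3,0,0,0,5.0],[0,0,-7,0,0,0,5.0],[0,0,-11,0,0,0,5.0],[-1,2,-14,0,0,0,5.0],[-3,6,-15,0,0,0,5.0]]]}}

```text
time: 15.18
position: [0.5658, 0.1655, 0.2076]
orientation: [-3.14, -0.004, 0.312]
contact_force: [1.4, -0.9, -0.5]
grip_width: 0.646
```

>>> {"api": "drive_tool", "payload": {"plan": [[[-2,4.5,0,0,0,0,5.0],[-4,9,0,0,0,0,5.0],[-6,13.5,0,0,0,0,5.0],[-8,18,0,0,0,0,5.0],[-10,22.5,0,0,0,0,5.0]]]}}

```text
time: 15.8
position: [0.5379, -0.0827, 0.2054]
orientation: [3.141, -0.001, 0.309]
contact_force: [0.3, 0.2, -0.9]
grip_width: 0.636
```

>>> {"api": "drive_tool", "payload": {"plan": [[[-2,4,0,0,0,0,5.0],[-4,8.5,0,0,0,0,5.0],[-5.5,12,0,0,0,0,5.0],[-6.5,14.5,0,0,0,0,5.0],[-6.5,14.5,0,0,0,0,5.0]]]}}

```text
time: 16.42
position: [0.5196, -0.2418, 0.205]
orientation: [3.14, 0.0, 0.305]
contact_force: [0.3, 0.8, -1.4]
grip_width: 0.644
```

```bash
python3 -c "
from h import *
go((.5195,-.254,.15),(.5195,-.254,.115),yaw=.31)
a=ctrl.grab_frame('scene');cv2.imwrite('pics/s11r.png',a);cv2.imwrite('pics/s11.png',cv2.resize(a[200:370,100:300],None,fx=4,fy=3.5,interpolation=2))"
```

```text
t 16.43 p [ 0.5196 -0.2418  0.205 ] rpy [3.14  0.    0.305] w 5.5 F [ 0.3  0.8 -1.4] q [ 0.54  0.39 -0.27  1.72  0.12  1.04 -1.04]
rotvec [ 0.001  0.    -0.005]
(0.5195, -0.254, 0.15) -> shift cm [-0.37  1.16  5.5 ]
(0.5195, -0.254, 0.115) -> shift cm [-0.37  1.15  9.  ]
```

View pics/s11.png

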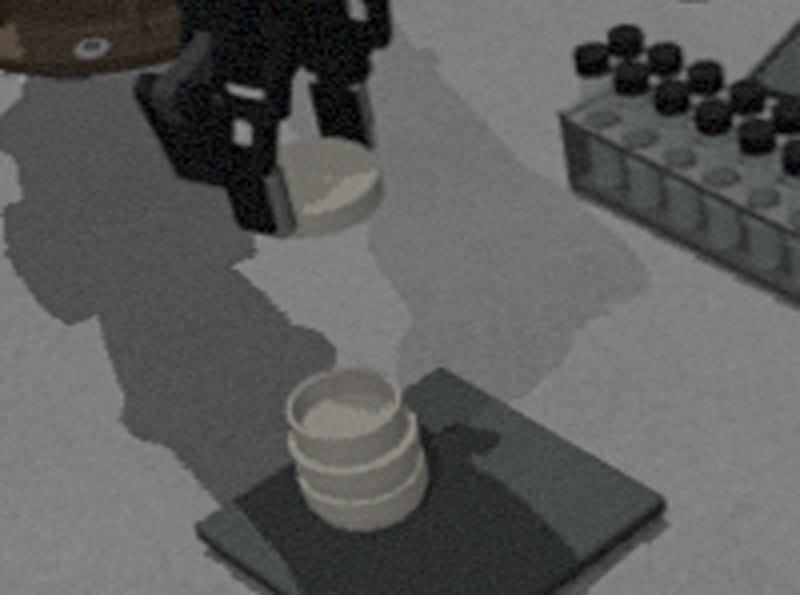

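The lid is held at about (180,253) with the dish below at (186,300). Lowering to about 3 cm above the rim.

>>> {"api": "drive_tool", "payload": {"plan": [[[-0.2,0.6,1.5,0,0,0,5.0],[-0.3,1.1,4,0,0,0,5.0],[-0.3,1.1,6.5,0,0,0,5.0],[-0.3,1.1,8.5,0,0,0,5.0],[-0.3,1.1,8.5,0,0,0,5.0]]]}}

```text
time: 17.1
position: [0.5197, -0.249, 0.1177]
orientation: [-3.139, 0.003, 0.31]
contact_force: [0.3, -1.3, 0.2]
grip_width: 0.637
```

>>> {"api": "drive_tool", "payload": {"plan": [[[0,0,0,0,0,0,5.0],[0,0,0,0,0,0,5.0]]]}}

```text
time: 17.35
position: [0.5215, -0.2504, 0.1207]
orientation: [3.141, -0.001, 0.309]
contact_force: [0.0, -0.4, -0.1]
grip_width: 0.641
```

```bash
python3 -c "
from h import *
go((.5195,-.254,.0955),yaw=.31)
a=ctrl.grab_frame('scene');cv2.imwrite('pics/s12r.png',a);cv2.imwrite('pics/s12.png',cv2.convertScaleAbs(cv2.resize(a[260:350,140:240],None,fx=7,fy=6.5,interpolation=2),alpha=1.4))
a=ctrl.grab_frame('top');cv2.imwrite('pics/t12r.png',a);cv2.imwrite('pics/t12.png',cv2.resize(a[200:300,420:520],None,fx=6,fy=6,interpolation=2))"
```

```text
t 17.35 p [ 0.5215 -0.2504  0.1207] rpy [ 3.141e+00 -1.000e-03  3.090e-01] w 5.48 F [ 0.  -0.4 -0.1] q [ 0.54  0.49 -0.26  1.8   0.16  0.87 -1.05]
rotvec [ 0.001 -0.001 -0.001]
(0.5195, -0.254, 0.0955) -> shift cm [-0.3   0.28  2.52]
```

View pics/s12.png

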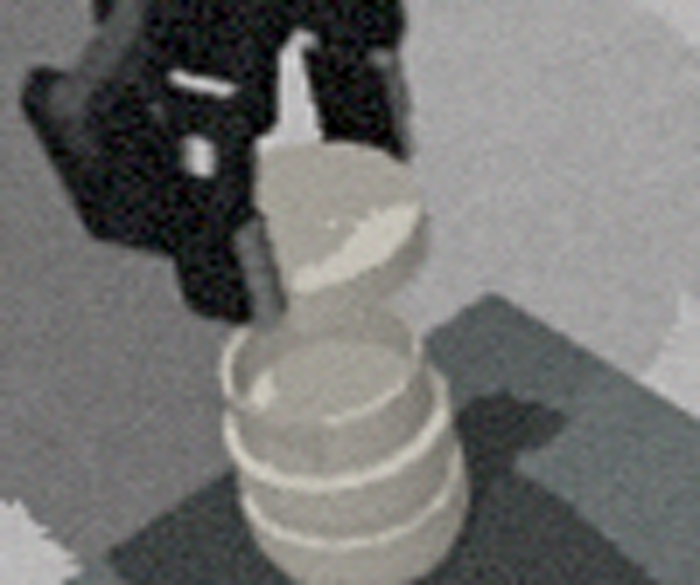

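View pics/t12.png

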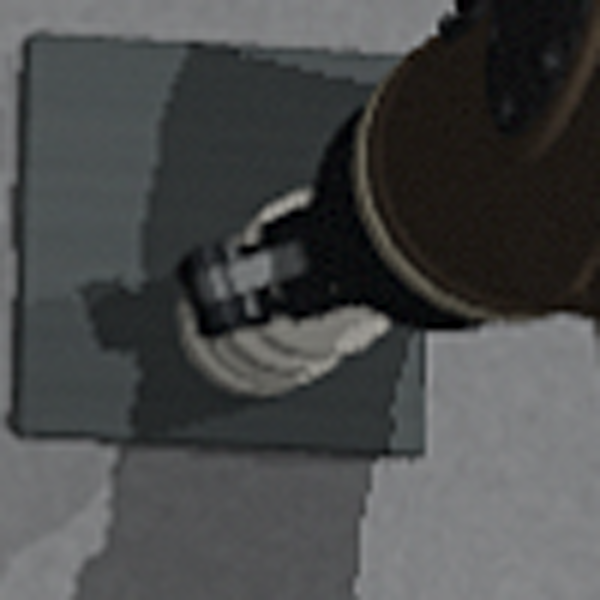

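The lid is at about (188,293) in the full scene frame, with the dish rim visible below it at about (186,316). I'll overlay the expected lid outline (level, centred on the TCP) and the measured dish.

```bash
cat > ov.py <<'E'
from h import *
def ov(raw,out,lc,lz,box=(140,260,240,350),s=7,n='scene'):
    a=cv2.imread(raw);x0,y0,x1,y1=box
    z=cv2.convertScaleAbs(cv2.resize(a[y0:y1,x0:x1],None,fx=s,fy=s,interpolation=2),alpha=1.4)
    t=np.linspace(0,2*np.pi,160)
    for c,r,zz,col in [(lc,.028,lz+.014,(0,0,255)),(lc,.028,lz,(0,0,255)),((.5187,-.2533),.025,.084,(0,200,0))]:
        for p in proj(n,np.c_[c[0]+r*np.cos(t),c[1]+r*np.sin(t),0*t+zz]): cv2.circle(z,tuple(int(v) for v in ((p-[x0,y0]+.5)*s)),1,col,-1)
    cv2.imwrite(out,z[:600,:800])
E
python3 -c "
from ov import *
ov('pics/s12r.png','pics/s12o.png',(.5215,-.2504),.1202)"
```

```text
(no output)
```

View pics/s12o.png

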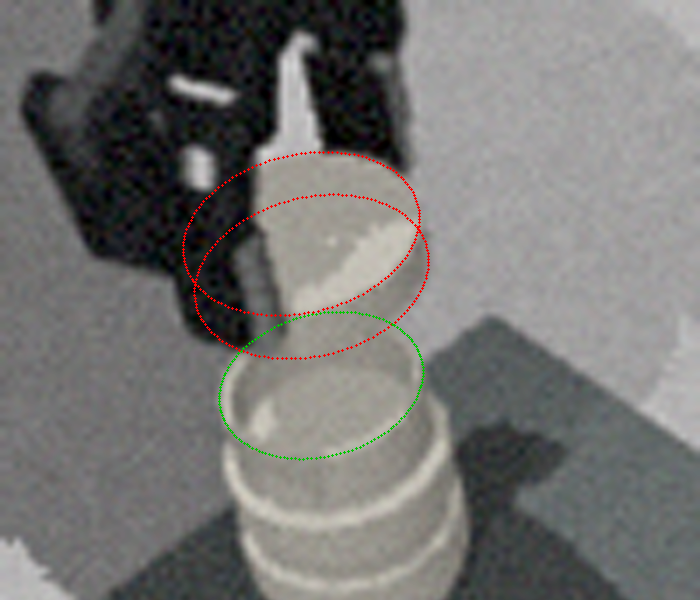

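The outline matches, so the lid is level and centred on the TCP. I'll do the final lowering to about 1 cm above the rim (z = 0.084).

>>> {"api": "drive_tool", "payload": {"plan": [[[-0.3,0.3,0.5,0,0,0,5.0],[-0.3,0.3,1.0,0,0,0,5.0],[-0.3,0.3,1.5,0,0,0,5.0],[-0.3,0.3,1.5,0,0,0,5.0],[-0.3,0.3,1.5,0,0,0,5.0]]]}}

```text
time: 18.08
position: [0.519, -0.2541, 0.1048]
orientation: [-3.142, -0.0, 0.309]
contact_force: [0.4, 0.2, -0.8]
grip_width: 0.64
```

```bash
python3 -c "
from h import *
go((.519,-.2537,.0945),yaw=.31)"
```

```text
t 18.07 p [ 0.519  -0.2541  0.1048] rpy [-3.142 -0.     0.309] w 5.46 F [ 0.4  0.2 -0.8] q [ 0.54  0.51 -0.25  1.82  0.16  0.84 -1.05]
rotvec [-0.    -0.    -0.001]
(0.519, -0.2537, 0.0945) -> shift cm [ 0.01 -0.04  1.03]
```

>>> {"api": "drive_tool", "payload": {"plan": [[[0,0,0.4,0,0,0,5.0],[0,0,0.8,0,0,0,5.0],[0,0,1.0,0,0,0,5.0],[0,0,1.0,0,0,0,5.0],[0,0,1.0,0,0,0,5.0]]]}}

```text
time: 18.7
position: [0.519, -0.2542, 0.0949]
orientation: [3.141, -0.0, 0.309]
contact_force: [-0.4, -0.9, 0.3]
grip_width: 0.642
```

```bash
python3 -c "
from ov import *
go((.519,-.2537,.0945),yaw=.31)
p=st()[0]
a=ctrl.grab_frame('scene');cv2.imwrite('pics/s13r.png',a)
a=ctrl.grab_frame('top');cv2.imwrite('pics/t13r.png',a)
ov('pics/s13r.png','pics/s13o.png',p[:2],p[2]-.0005)
"
```

```text
t 18.7 p [ 0.519  -0.2542  0.0949] rpy [ 3.141 -0.     0.309] w 5.48 F [-0.4 -0.9  0.3] q [ 0.54  0.52 -0.25  1.82  0.17  0.82 -1.06]
rotvec [ 0.    -0.    -0.001]
(0.519, -0.2537, 0.0945) -> shift cm [ 0.02 -0.05  0.04]
```

View pics/s13o.png

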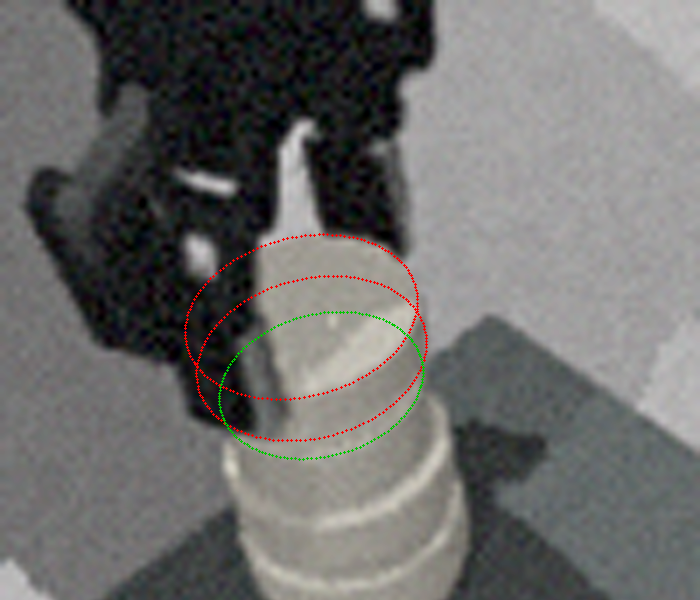

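View pics/t13r.png

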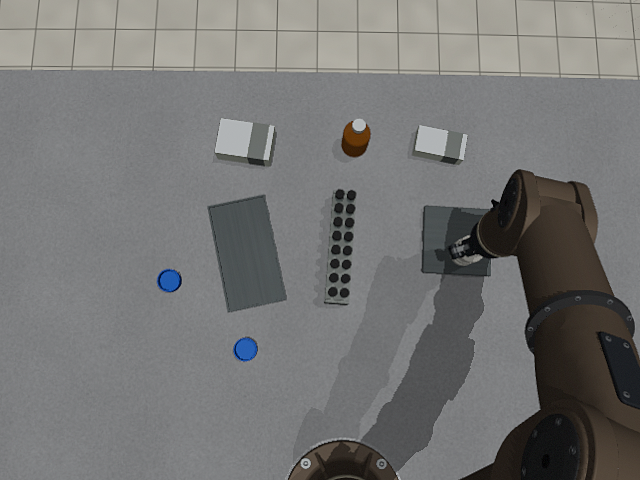

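View pics/s13r.png

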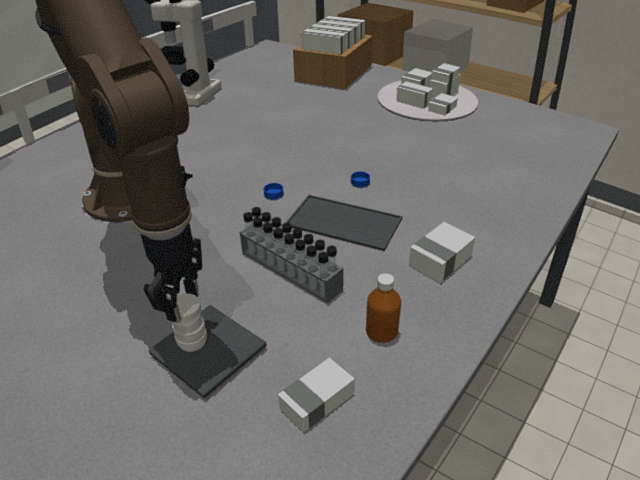

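The overlay shows the lid level and centred over the dish (lid at about (184,312), rim front at about (183,325)). The rack, bottle and cartons are at the same pixels as at the start. One settling row, then numeric checks.

>>> {"api": "drive_tool", "payload": {"plan": [[[0,0,0,0,0,0,5.0],[0,0,0,0,0,0,5.0],[0,0,0,0,0,0,5.0],[0,0,0,0,0,0,5.0]]]}}

```text
time: 19.3
position: [0.5189, -0.2542, 0.0948]
orientation: [3.142, 0.0, 0.309]
contact_force: [-0.1, -0.5, 0.3]
grip_width: 0.638
```

```bash
python3 - <<'E'
from ov import *
go((.519,-.2538,.0945),yaw=.31)
g=lambda f:cv2.cvtColor(cv2.imread(f),cv2.COLOR_BGR2GRAY).astype(np.float32)
def sh(a,b,box):
    x0,y0,x1,y1=box; (d,r)=cv2.phaseCorrelate(a[y0:y1,x0:x1].copy(),b[y0:y1,x0:x1].copy(),cv2.createHanningWindow((x1-x0,y1-y0),cv2.CV_32F)); return np.round(d,2).tolist(),round(r,2)
t0,t1,s0,s1,s7=g('pics/top0.png'),g('pics/t13r.png'),g('pics/scene0.png'),g('pics/s13r.png'),g('pics/s7r.png')
for nm,b in dict(rack=(315,180,370,310),flask=(335,110,380,165),carton=(405,115,475,170),glove=(205,110,285,170)).items(): print(nm,sh(t0,t1,b))
# pile low sides: subpixel-ish check before / after, scene view
print('rack scene',sh(s0,s1,(235,200,350,305)),'pile lower scene, start vs placed',sh(s0,s7,(165,330,215,358)),'placed vs now',sh(s7,s1,(165,330,215,358)))
E
```

```text
t 19.3 p [ 0.5189 -0.2542  0.0948] rpy [3.142 0.    0.309] w 5.45 F [-0.1 -0.5  0.3] q [ 0.54  0.52 -0.25  1.82  0.17  0.82 -1.06]
rotvec [ 0.     0.    -0.001]
(0.519, -0.2538, 0.0945) -> shift cm [ 0.02 -0.04  0.03]
rack ([0.02, 0.53], 0.96)
flask ([0.47, -0.01], 1.0)
carton ([-0.02, -0.0], 1.01)
glove ([0.01, 0.0], 1.0)
rack scene ([0.05, 0.07], 0.91) pile lower scene, start vs placed ([0.04, 0.13], 0.92) placed vs now ([0.15, 0.27], 0.74)
```

```bash
python3 - <<'E'
import cv2,numpy as np
g=lambda f:cv2.cvtColor(cv2.imread(f),cv2.COLOR_BGR2GRAY)
a,b=g('pics/top0.png'),g('pics/t13r.png')
x=a[180:310,315:370].astype(np.float32).copy();print('self',cv2.phaseCorrelate(x,x,cv2.createHanningWindow((55,130),cv2.CV_32F)))
for bx in [(325,185,360,310),(340,115,372,160)]:
    x0,y0,x1,y1=bx;f=lambda i:[np.round(c,2).tolist() for c in [np.argwhere((i[y0:y1,x0:x1]<45)).mean(0)]];print(f(a),f(b))
E
```

```text
self ((0.0, 0.5), 1.0)
[[58.01, 16.56]] [[58.28, 16.59]]
[[32.89, 12.98]] [[33.13, 12.75]]
```

The half-pixel values come from the correlation method itself: a picture compared with itself gives the same 0.5. So nothing has moved, and I'm handing in.

```bash
python3 -c "
from workcell import ctrl
print(ctrl.sign_off()); o=ctrl.observe(); print(o['time'],o['position'],o['grip_width'])"
```

```text
the job is handed in; nothing more can be done
None
the job is handed in; nothing more can be done
```

The job is done and handed in. I set the open dish on the pile with a light touch (about 5 N) and released it. I then picked up its lid, carried it above the tube rack with about 10 cm to spare, and the arm is still holding it over the dish. It took 19.3 s of the 64 s allowed.

**Last checks:**
- **Lid position:** it is level to within about 0.001 rad, at (0.519, -0.254). Its lower edge is at z ≈ 0.094, about 10 mm above the dish rim at 0.084.
- **Centring:** the cameras put the dish centre at (0.5187, -0.2533), and the arm's reading at release was (0.5202, -0.2548). These differ by about 2 mm; the lid is held between them, about 1 mm from the camera value.
- **Contact:** the contact force is back to noise level (under 1 N), so the lid is not touching the dish.
- **Surroundings:** comparing start and end pictures showed no visible movement of the rack, bottle, cartons or pile. A half-pixel shift in the rack comparison came from the method, since comparing a picture with itself gave the same value. The last pile comparison was weaker because the arm's shadow lay over it.

**One disagreement:** the gripper read 54.5 mm across the lid instead of the nominal 56 mm (it read 49.5 mm for the 50 mm dish). The lid's outline in the scene camera still matched a level, centred lid, and the grip stayed steady.

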